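# Key the amber filter cell onto the photometer port and hold it home

### The arm

A 7-joint arm with a two-finger parallel gripper is mounted at the origin on the work surface. World frame = base frame: x ahead of the robot, y to its left, z up, the work surface at z = 0. Lengths are in m, angles in degrees, forces in N, time in s.
With the tool pointing down it reaches from about 0.375 to 0.925 m from the base axis. Payload 3.1 kg.
Tool frame: the origin (TCP) lies at the very end of the fingers, on their centre line; the grasp point (between the pads) lies 19 mm behind it; x points along the fingers, z is the direction in which the jaws open and shut, and the axes are right-handed (so a half turn about x gives the same grasp; the last joint's range is limited). The gripper opens to 85 mm and grips with 20 to 120 N. Pads are 22 mm wide; open, the fingers measure 114 mm over their backs; the gripper's body (76 mm by 85 mm) begins 54 mm behind the grasp point. The pads swing forward as they close: fully open they stand 13 mm farther back than shut.
Start: joints at [67.048, 21.939, 2.515, 91.553, -1.026, 66.532, -2.859], TCP at [0.194, -0.62, 0.231] pointing down, gripper open.
Joint ranges: [-149.38, 149.38], [-23.57, 123.04], [-84.95, 90], [0, 143.3], [-89.99, 269.99], [3.08, 112.72], [-163.45, 163.45]. Speed limits (degrees/s): [159.86, 159.86, 180, 180, 180, 180, 180].

### API

Orientations are given as a 3x3 rotation matrix whose columns are the frame's x, y, z axes.
In Python, from plant import r, vision, ticket gives the robot as it stands.
- The arm moves only by the tool apply_moves, never from a script. Its argument "targets" is a list of rows, each a list of 7 numbers: the closure in counts, from 0 (fully open) to 255 (shut), then the shift along the tool's x, y, z in units of 40 mm (1.0 is 40 mm), then the turn, a rotation vector about the tool's x, y, z in units of 6 degrees (1.0 is 6 degrees). In form: [[gripper, dx, dy, dz, rx, ry, rz], ...]. A call has 1 to 20 rows; each row is the pose to reach, as a shift and turn from the pose commanded when the call began, along the tool's axes at that moment; what a row does not reach only later rows make up. A row lasts 1/12 s, in which the tool goes at most 41.7 mm and 7.16 degrees, less where a joint would pass 70% of its speed; a pose out of reach is approached as far as the arm can. A call with a gripper value outside its range is refused whole. The fingers move at their own pace and stop on an object; "force" is the grip in N (left out, the last holds). Time passes only in rows, so rows that repeat a pose let the fingers close. It gives the time, the measured TCP pose, the force and the opening at its end, in the units of the state.
- r.get_obs(): the state, without advancing time (a new reading comes with each control period).
- vision.grab_frame(name): name is "side" or "top" or "wrist"; returns (picture, depth): 420x560x3 uint8, blue, green, red; 420x560 float32, m along the optical axis (not along the pixel's ray), 0 where there is no reading.
- vision.camera_info(name): a dict with "mtx" (3x3 intrinsics, pixels), "distortion" ([k1, k2, p1, p2, k3] as OpenCV has them; the pictures are not rectified), "R" (3x3) and "t" (3): a world point X has camera coordinates R X + t. Camera axes: x right, y down, z forward; pixel columns grow to the right and rows downward; lengths in m; the calibration is good to about 2 mm. A picture is of the moment at which its call begins: read the wrist's pose just before it. camera_info takes no time and is no camera call; for the wrist camera it gives the pose at the moment of the call.
- ticket.close_job(): hands the job in, once; it reports no verdict.
The state is a dict: "t": time; "q": joint angles; "dq": joint speeds; "tau": joint torques, N m; "tcp_pos": TCP position; "ee_rot": TCP orientation; "force": force on the tool from outside, world axes, zero at the start; "wrist_torque": the same for the moment, N m; "opening": finger opening in m.
Only numpy, scipy, OpenCV 4.12 (cv2) and the standard library are available. Lean on these libraries where they do the work, as an engineer would, in place of code of your own. Each camera call takes 0.05 s, during which the arm holds its last target. There are 200 camera calls.

### The job

Take the filter cell with the amber window from the blue tray and set it over the spigot on top of the photometer; turn its knurled collar until the hidden keyways inside it drop over the spigot's pins, then press it fully home against the sprung seat. Finish while still gripping the cell and holding it pushed home, for the reading to be taken, and leave the other cells and the other things on the bench where they stand.

Things in the scene. Friction and masses are not known exactly. Their poses are not given: they have to be found in the camera images.
- amber_cell (a point): The filter cell to fit: black knurled collar 56 mm in diameter (upper 20 mm) over a silver skirt 53 mm in diameter (lower 30 mm), 50 mm tall, 0.1 to 0.18 kg, amber disc 39 mm across on its closed top. Stands upright on the 4 mm thick tray. Point: on its axis, half-way up (25 mm above its underside); z up. Grip it across the collar.
- cell_bore (a point): Centre of the amber cell's open underside (25 mm below its other point). A bore 35 mm in diameter, 30 mm deep, opens here; four hidden keyways in its wall, alternately 65 and 115 degrees apart, about 10 mm wide, run its full depth. The x heading tells nothing of where keyways and pins will meet: find the turn by feel.
- blue_cell (a point): 56 mm wide, 50 mm tall filter cell, looks like the amber one but with a blue window; a bystander on the tray. Point: on its axis, half-way up (25 mm above its underside); z up
- green_cell (a point): 56 mm wide, 50 mm tall filter cell, looks like the amber one but with a green window; a bystander on the tray. Point: on its axis, half-way up (25 mm above its underside); z up
- port (a point): On the vertical port axis, level with the top face (70 mm above the bench) of the photometer, a fixed cream box 200 x 200 x 70 mm; z up, x follows the box, not the pins. An unkeyed cell rests on the pins, its underside 17.5 mm above this point; keyed, it drops 9.5 mm to the sprung seat, and 5 mm lower (underside 3 mm above this point) it is fully home.
- spigot_top (a point): Top of the fixed steel spigot on the port axis, 30 mm above the port point. Spigot 32 mm in diameter, tapered over its top 9 mm to 20 mm. Four fixed brass pins 5 mm thick, 65 and 115 degrees apart in turn, at unknown heading, reach 22 mm from the axis, tops 12.5 mm below this point. The cell passes within about 8 degrees of a match, one in each half turn.
- seat (a joint): Sprung seat, a black rubber ring 58 mm across round the spigot, pressed down by the cell's underside: 0 = up (top 8 mm above the port point), grows as it goes down, 0.005 m = fully down at a hard stop. It yields from 3 N, takes 8 N to hold fully down (the cell's weight alone does not press it), and springs back when let go.
- tip_box: dark blue box with a clear lid, 87 x 122 x 56 mm, bystander. Origin: centre of its underside, z up
- bottle: clear bottle with a blue cap, 80 mm wide, 170 mm tall, bystander. Origin: centre of its underside, z up
- jar: white jar with a red cap, 60 mm wide, 90 mm tall, bystander. Origin: centre of its underside, z up
- dish: round flat glass dish, 60 mm wide, 13 mm high, bystander. Origin: centre of its underside, z up
- beaker: green glass beaker, 64 mm wide at the rim, 80 mm tall, bystander. Origin: centre of its underside, z up
There are look-alikes about, which are no part of the job. Leave any yellow look-alike of the part that bears amber_cell alone.

How it is judged (in metres and radians):
At the end, for the whole second after the job is handed in: Amber cell upright (7 degrees), centred on the port (4 mm), keyed over the pins with its underside at most 6 mm above the photometer top, seat pressed at least 3.8 of its 5 mm, and the fingers still holding it (over 2 N) through the last second (value of joint seat above 0.0038 m and z of amber_cell in the frame of port below 0.031 m and horizontal distance between amber_cell and port below 0.004 m and angle between amber_cell's own z axis and vertical below 0.12 rad and contact force between the fingers and cell above 2 N); the arm keeps its last pose, push and grip.
It fails at once if the blue or green cell is moved more than 30 mm (distance of any of blue_cell, green_cell from where it was at the start of the episode above 0.03 m).
It fails at once if the tip box, bottle, jar, dish or beaker is moved more than 30 mm (distance of any of tip_box, bottle, jar, dish, beaker from where it was at the start of the episode above 0.03 m).
It fails at once if the bottle, jar or beaker is knocked over (angle between any of bottle, jar, beaker's own z axis and vertical above 0.5 rad).
It also fails if it takes over 64 s, if anything falls off the work surface, if the arm or the gripper's body presses on something with over 40 N, if the wrist force passes 120 N, or if a joint passes its speed limit or range.

## Working session

There is one attempt and no reset: what is moved stays moved. The work goes in short steps, Python scripts to look and compute and a tool call to move; the robot and the scene stay as the last step left them, time stands still between calls to the robot, and variables do not carry over. Pictures are saved under pics/ and viewed, about 8 in all and at most 12, crops included, and the job is handed in when it is done.

Besides the shell and the picture viewer there is one more tool, called after "Call:" by a JSON object that holds its "method" and its "body", one argument or row to a line. apply_moves: Moves the arm, as the interface text tells. Its arguments: {"type":"object","properties":{"targets":{"type":"array","items":{"type":"array","items":{"type":"number"}}},"force":{"type":"number"}},"required":["targets"]}

```bash
mkdir -p pics; python3 - <<'E'
from plant import r,vision
import cv2,numpy as np
o=r.get_obs();print({k:np.round(v,3).tolist() for k,v in o.items()})
for n in("top","side"):
    p,d=vision.grab_frame(n);cv2.imwrite(f"pics/{n}1.png",p);np.save(f"pics/{n}1.npy",d)
    c=vision.camera_info(n);print(n,{k:np.round(v,3).tolist() for k,v in c.items()})
E
```

```text
{'t': 0.0, 'q': [67.047, 21.993, 2.511, 91.652, -1.027, 66.532, -2.858], 'dq': [-0.027, 0.013, 0.065, -0.083, 0.057, 0.029, 0.048], 'tau': [-0.0, -43.346, 1.025, -24.951, 0.011, 0.011, 0.0], 'tcp_pos': [0.194, -0.619, 0.23], 'ee_rot': [[-0.001, 0.954, 0.298], [0.003, 0.298, -0.954], [-1.0, -0.0, -0.003]], 'force': [0.094, 0.623, 1.089], 'wrist_torque': [0.016, 0.035, -0.011], 'opening': 0.085}
top {'mtx': [[437.089, 0.0, 280.265], [0.0, 437.089, 212.131], [0.0, 0.0, 1.0]], 'distortion': [-0.039, 0.0, 0.0, 0.0, 0.0], 'R': [[-0.002, -1.0, -0.0], [-0.998, 0.002, -0.055], [0.055, 0.0, -0.998]], 't': [0.08, 0.593, 1.054]}
side {'mtx': [[445.575, 0.0, 277.266], [0.0, 445.575, 202.307], [0.0, 0.0, 1.0]], 'distortion': [-0.029, 0.0, 0.0, 0.0, 0.0], 'R': [[-0.904, -0.427, 0.003], [-0.254, 0.534, -0.807], [0.343, -0.73, -0.591]], 't': [0.58, 0.175, 0.995]}
```

View pics/top1.png

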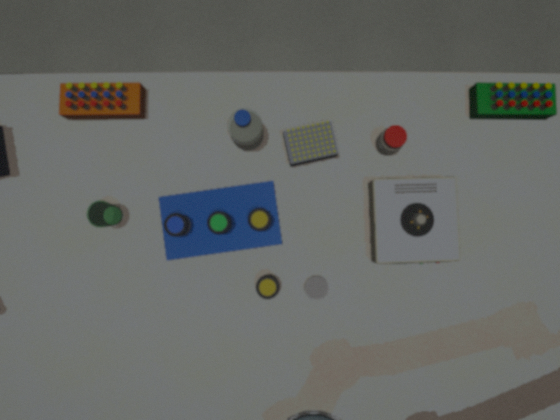

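View pics/side1.png

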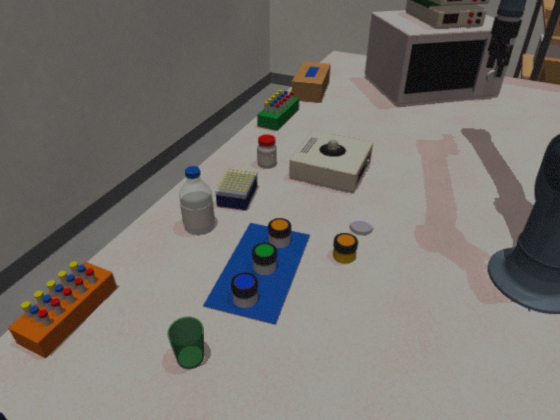

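Top view: the blue tray holds the blue (176,224), green (219,222) and amber (260,219) cells. The photometer spigot is at (418,219).
Possible mistakes: the tray cell at (260,219) top / (280,228) side has a silver skirt. The loose one at (268,287) top / (345,243) side has a yellow skirt and stands off the tray, so it is the look-alike. I choose the tray one.

```bash
cat > h.py <<'E'
from plant import r,vision
import cv2,numpy as np
def proj(n,X,c=None):
    c=c or vision.camera_info(n)
    return cv2.projectPoints(np.float64(X).reshape(-1,3),cv2.Rodrigues(np.float64(c['R']))[0],np.float64(c['t']),np.float64(c['mtx']),np.float64(c['distortion']))[0][:,0]
def norm(c,uv): return cv2.undistortPoints(np.float64(uv).reshape(1,1,2),np.float64(c['mtx']),np.float64(c['distortion']))[0,0]
def ray(c,uv):
    x=norm(c,uv);R=np.array(c['R']);d=R.T@np.r_[x,1];return -R.T@np.array(c['t']),d
def tri(obs):
    A=np.zeros((3,3));b=np.zeros(3);rs=[ray(c,uv) for c,uv in obs]
    for C,d in rs:
        d=d/np.linalg.norm(d);P=np.eye(3)-np.outer(d,d);A+=P;b+=P@C
    X=np.linalg.solve(A,b);return X,[round(1e3*np.linalg.norm(np.cross(X-C,d/np.linalg.norm(d))),1) for C,d in rs]
def atz(c,uv,z):
    C,d=ray(c,uv);return C+d*(z-C[2])/d[2]
def dep(c,uv,d):
    C,q=ray(c,uv);return C+q*d
E
python3 - <<'E'
from h import *
ct,cs=vision.camera_info('top'),vision.camera_info('side')
cen={}
for n,(x0,y0) in (('top',(260,219)),('side',(280,228))):
    p=cv2.imread(f'pics/{n}1.png');h=cv2.cvtColor(p,cv2.COLOR_BGR2HSV)
    m=cv2.inRange(h,(8,120,70),(35,255,255));k,l,s,c=cv2.connectedComponentsWithStats(m)
    for i in range(1,k):
        if s[i,4]>60 and abs(c[i]-(x0,y0)).max()<100:
            print(n,s[i],c[i])
    i=min(range(1,k),key=lambda i:np.linalg.norm(c[i]-(x0,y0))+1e3*(s[i,4]<60));cen[n]=c[i]
print(tri([(ct,cen['top']),(cs,cen['side'])]))
D=np.load('pics/top1.npy')
for uv in [(260,219),(219,222),(176,224),(418,219),(400,195),(395,245),(240,250)]:
    print(uv,dep(ct,uv,np.median(D[uv[1]-1:uv[1]+2,uv[0]-1:uv[0]+2])).round(4))
a=cv2.resize(cv2.imread('pics/top1.png')[170:270,360:460],(400,400),interpolation=cv2.INTER_CUBIC)
b=cv2.resize(cv2.imread('pics/side1.png')[125:225,285:385],(400,400),interpolation=cv2.INTER_CUBIC)
e=cv2.resize(cv2.imread('pics/side1.png')[180:280,260:360],(400,400),interpolation=cv2.INTER_CUBIC)[:,:]
cv2.imwrite('pics/crop.png',cv2.resize(np.clip(1.5*np.hstack([a,b,e]).astype(float),0,255).astype(np.uint8),(798,266),interpolation=cv2.INTER_AREA))
E
```

```text
top [251 211  17  17 217] [259.07373272 218.9078341 ]
top [259 279  17  17 221] [267.18552036 287.        ]
side [271 219  17  12 159] [279.08176101 224.11949686]
side [337 234  18  12 181] [345.53038674 239.53038674]
side [333 249  22  15 177] [343.19774011 257.2259887 ]
(array([0.57519866, 0.12939805, 0.05714964]), [np.float64(0.4), np.float64(0.4)])
(260, 219) [0.5747 0.1272 0.0542]
(219, 222) [0.5678 0.2242 0.0533]
(176, 224) [0.5632 0.326  0.0541]
(418, 219) [ 0.5723 -0.2327  0.0998]
(400, 195) [ 0.6298 -0.2012  0.0686]
(395, 245) [ 0.513  -0.1876  0.0686]
(240, 250) [0.5002 0.1789 0.0031]
```

View pics/crop.png

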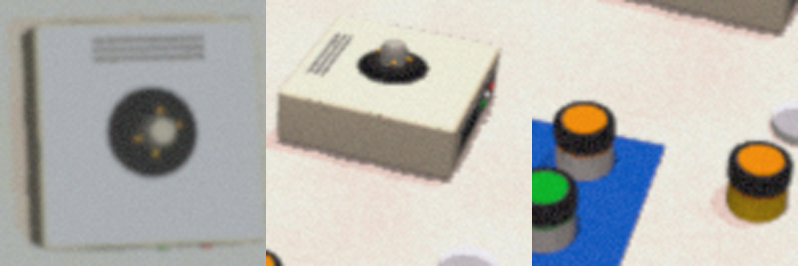

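The crop confirms it: the tray's amber cell has the silver skirt and the loose one a yellow skirt. The spigot top is near top (420,219) / side (333,142), with brass pins round it.

```bash
cat >> h.py <<'E'
from scipy.spatial.transform import Rotation as Ro
def rot(yaw): # tool down, tool z (jaw) at azimuth yaw deg
    x=np.array([0,0,-1.]);a=np.radians(yaw);z=np.array([np.cos(a),np.sin(a),0]);return np.c_[x,np.cross(z,x),z]
def row(P,yaw,Rm=None,p=None):
    o=r.get_obs();Rm=np.array(o['ee_rot']) if Rm is None else Rm;p=np.array(o['tcp_pos']) if p is None else p
    return np.round(np.r_[Rm.T@(np.array(P)-p)/.04,Ro.from_matrix(Rm.T@rot(yaw)).as_rotvec(degrees=True)/6],3)
E
python3 - <<'E'
from h import *
ct,cs,cw=[vision.camera_info(n) for n in('top','side','wrist')]
o=r.get_obs();R=np.array(o['ee_rot']);C=-np.array(cw['R']).T@cw['t']
print('cam in tool',R.T@(C-o['tcp_pos']),'\n',(np.array(cw['R'])@R).round(3))
print(tri([(ct,(420.2,218.9)),(cs,(333.1,142))]),atz(ct,(420.2,218.9),.1),atz(cs,(333.1,142),.1))
print(row([.575,-.236,.28],-22.4))
E
```

```text
cam in tool [-0.14179383  0.084668   -0.00120851] 
 [[-0.     0.001  1.   ]
 [-0.327 -0.945  0.001]
 [ 0.945 -0.327  0.   ]]
(array([ 0.57258814, -0.23801792,  0.09885351]), [np.float64(0.1), np.float64(0.1)]) [ 0.5724708  -0.23767627  0.1       ] [ 0.57203032 -0.23594472  0.1       ]
[-1.2370e+00  1.1962e+01 -6.3130e+00 -8.3750e+00 -2.2000e-02 -9.0000e-03]
```

Call:
{"method": "apply_moves", "body": {
  "targets": [
    [0,0,1,-0.5,-0.7,0,0],
    [0,-0.2,2,-1,-1.4,0,0],
    [0,-0.3,3,-1.5,-2.1,0,0],
    [0,-0.4,3.9,-2,-2.8,0,0],
    [0,-0.5,4.8,-2.5,-3.5,0,0],
    [0,-0.5,5.7,-3,-4.2,0,0],
    [0,-0.5,6.6,-3.5,-4.9,0,0],
    [0,-0.5,7.5,-4,-5.6,0,0],
    [0,-0.5,8.4,-4.5,-6.3,0,0],
    [0,-0.5,9.3,-5,-7,0,0],
    [0,-0.5,10.2,-5.4,-7.6,0,0],
    [0,-0.5,11,-5.8,-8.1,0,0],
    [0,-0.5,11.6,-6.1,-8.3,0,0],
    [0,-0.5,11.95,-6.3,-8.4,0,0],
    [0,-0.5,11.95,-6.3,-8.4,0,0],
    [0,-0.5,11.95,-6.3,-8.4,0,0],
    [0,-0.5,11.95,-6.3,-8.4,0,0]
  ]
}}

```text
t: 1.52
tcp_pos: [0.573, -0.2403, 0.2507]
ee_rot: [[-0.002, 0.382, 0.924], [-0.002, 0.924, -0.382], [-1.0, -0.002, -0.001]]
force: [-1.3, -0.3, -0.0]
opening: 0.0856
```

```bash
python3 - <<'E'
from h import *
import json
c=vision.camera_info('wrist');p,d=vision.grab_frame('wrist')
cv2.imwrite('pics/w1.png',p);np.save('pics/w1.npy',d);json.dump({k:np.array(v).tolist() for k,v in c.items()},open('w1.json','w'))
o=r.get_obs();print(o['tcp_pos'],o['q'],o['force'])
print(proj('wrist',[[.572,-.237,.1],[.572,-.237,.07]],c))
print(row([.575,.1285,.25],12))
E
```

```text
[ 0.57281111 -0.24084349  0.25087545] [ 34.95033963  19.37211617 -19.84102002  93.55219552   7.09053169
  68.3791145   -9.02944609] [-0.55863375  0.66862918  0.65554018]
[[278.65114104 182.14791368]
 [278.83380475 173.44698274]]
[ 6.000e-03  8.549e+00 -3.490e+00 -5.758e+00 -1.700e-02  1.800e-02]
```

View pics/w1.png

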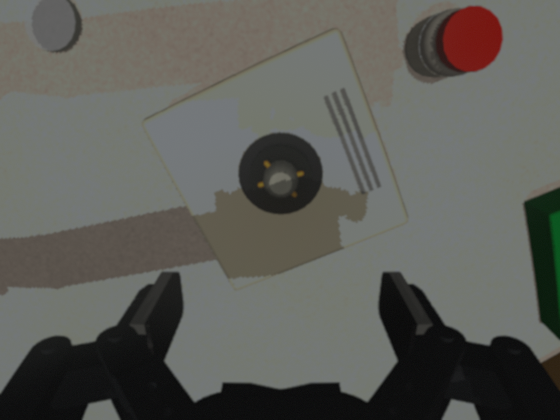

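Wrist view: spigot top near (281,182), black seat ring centred near (281,173), pins around. I fit the ring, then move to the cell.

```bash
python3 - <<'E'
from h import *
import json
c=json.load(open('w1.json'));p=cv2.imread('pics/w1.png');D=np.load('pics/w1.npy')
g=cv2.cvtColor(p,cv2.COLOR_BGR2GRAY);m=((g<70)*255).astype(np.uint8);m[:110]=0;m[230:]=0;m[:,:225]=0;m[:,335:]=0
k,l,s,_=cv2.connectedComponentsWithStats(m);i=1+s[1:,4].argmax();ct=cv2.findContours((l==i).astype(np.uint8),0,2)[0]
e=cv2.fitEllipse(cv2.convexHull(max(ct,key=len)));print(e)
print(atz(c,e[0],.078),atz(c,e[0],.076),atz(c,(281,182),.1))
for uv in[(281,183),(260,140),(220,120)]:print(dep(c,uv,D[uv[1],uv[0]]))
E
```

```text
((280.2295837402344, 173.45616149902344), (81.32447814941406, 83.57657623291016), 92.59813690185547)
[ 0.57401414 -0.23560827  0.078     ] [ 0.5738143  -0.23608399  0.076     ] [ 0.5739249  -0.23765114  0.1       ]
[ 0.57329632 -0.23917906  0.09736974]
[ 0.5681093  -0.20123682  0.0696012 ]
[ 0.54185401 -0.17059899  0.06948835]
```

Call:
{"method": "apply_moves", "body": {
  "targets": [
    [0,0,0.7,-0.3,-0.5,0,0],
    [0,0,1.6,-0.65,-1.1,0,0],
    [0,0,2.5,-1,-1.7,0,0],
    [0,0,3.4,-1.4,-2.3,0,0],
    [0,0,4.3,-1.8,-2.9,0,0],
    [0,0,5.2,-2.1,-3.5,0,0],
    [0,0,6.1,-2.5,-4.1,0,0],
    [0,0,7,-2.85,-4.7,0,0],
    [0,0,7.8,-3.2,-5.3,0,0],
    [0,0,8.3,-3.4,-5.6,0,0],
    [0,0,8.55,-3.5,-5.75,0,0],
    [0,0,8.55,-3.5,-5.75,0,0],
    [0,0,8.55,-3.5,-5.75,0,0],
    [0,0,8.55,-3.5,-5.75,0,0]
  ]
}}

```text
t: 2.73
tcp_pos: [0.5755, 0.128, 0.2509]
ee_rot: [[-0.0, -0.206, 0.978], [-0.002, 0.978, 0.206], [-1.0, -0.002, -0.001]]
force: [0.6, -0.7, -0.5]
opening: 0.0856
```

```bash
python3 - <<'E'
from h import *
c=vision.camera_info('wrist');p,d=vision.grab_frame('wrist')
cv2.imwrite('pics/w2.png',p)
h=cv2.cvtColor(p,cv2.COLOR_BGR2HSV);m=cv2.inRange(h,(8,120,60),(35,255,255))
k,l,s,ce=cv2.connectedComponentsWithStats(m)
for i in range(1,k):
    if s[i,4]>200:
        e=cv2.fitEllipse(cv2.convexHull(cv2.findContours((l==i).astype(np.uint8),0,2)[0][0]))
        print(s[i],e,atz(c,e[0],.054),dep(c,e[0],d[int(e[0][1]),int(e[0][0])]))
        E=e
o=r.get_obs();print(o['tcp_pos'],np.round(o['q'],1),o['force'])
E
```

```text
[133 124  28  39 237] ((141.3541259765625, 144.6619110107422), (35.295494079589844, 43.06621170043945), 148.47061157226562) [0.43645862 0.12722467 0.054     ] [0.43451679 0.12586728 0.04858994]
[ 102  136   39   39 1177] ((120.73957824707031, 154.9774169921875), (36.1685676574707, 40.85642623901367), 137.74085998535156) [0.41662248 0.11278143 0.054     ] [0.41559007 0.11205552 0.0515273 ]
[ 260  150   41   39 1245] ((279.97296142578125, 169.11016845703125), (39.12680435180664, 39.999427795410156), 90.94441223144531) [0.57462716 0.13078577 0.054     ] [0.57463668 0.13073927 0.05380657]
[0.57553489 0.12804836 0.25094613] [ 12.9  18.1 -35.4  97.4  11.3  68.1 -13.6] [ 0.88901098 -0.65869108 -0.66762079]
```

View pics/w2.png

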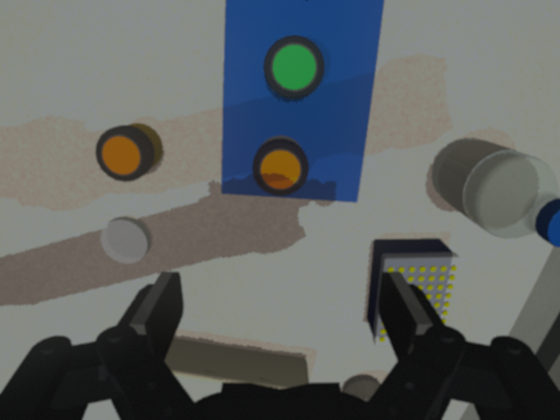

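Amber cell at (280,169), silver rim, jaws straddling clear of neighbours; all measures agree within 2 mm: cell ≈ (0.575, 0.130), top 0.054. Descending.

Call:
{"method": "apply_moves", "body": {
  "targets": [
    [0,0.6,0.05,0,0,0,0],
    [0,1.4,0.05,0,0,0,0],
    [0,2.2,0.05,0,0,0,0],
    [0,3.0,0.05,0,0,0,0],
    [0,3.7,0.05,0,0,0,0],
    [0,4.3,0.05,0,0,0,0],
    [0,4.8,0.05,0,0,0,0],
    [0,5.2,0.05,0,0,0,0],
    [0,5.5,0.05,0,0,0,0],
    [0,5.7,0.05,0,0,0,0],
    [0,5.75,0.05,0,0,0,0],
    [0,5.75,0.05,0,0,0,0],
    [0,5.75,0.05,0,0,0,0]
  ]
}}

```text
t: 3.87
tcp_pos: [0.5754, 0.1341, 0.0222]
ee_rot: [[0.002, -0.212, 0.977], [0.0, 0.977, 0.212], [-1.0, -0.0, 0.002]]
force: [0.4, -1.3, -0.3]
opening: 0.0851
```

Call:
{"method": "apply_moves", "body": {
  "targets": [
    [255,0,0,0,0,0,0],
    [255,0,0,0,0,0,0],
    [255,0,0,0,0,0,0],
    [255,0,0,0,0,0,0],
    [255,0,0,0,0,0,0],
    [255,0,0,0,0,0,0],
    [255,0,0,0,0,0,0],
    [255,0,0,0,0,0,0],
    [255,0,0,0,0,0,0],
    [255,0,0,0,0,0,0]
  ],
  "force": 50
}}

```text
t: 4.7
tcp_pos: [0.5755, 0.1346, 0.0226]
ee_rot: [[0.002, -0.212, 0.977], [0.0, 0.977, 0.212], [-1.0, -0.0, 0.002]]
force: [-0.5, 0.6, 6.9]
opening: 0.055
```

```bash
python3 - <<'E'
from h import *
o=r.get_obs();print(o['t'],o['tcp_pos'],o['opening'],o['force'],np.round(o['q'],1))
E
```

```text
4.7 [0.57551633 0.13461721 0.02262214] 0.054984060352095056 [-0.50021532  0.60708032  6.88696581] [  6.8  34.2 -29.6 106.2  23.   45.4 -22.6]
```

Call:
{"method": "apply_moves", "body": {
  "targets": [
    [255,-0.3,0,0,0,0,0],
    [255,-0.8,0,0,0,0,0],
    [255,-1.5,0,0,0,0,0],
    [255,-2.3,0,0,0,0,0],
    [255,-3.1,0,0,0,0,0],
    [255,-3.8,0,0,0,0,0],
    [255,-4.2,0,0,0,0,0],
    [255,-4.4,0,0,0,0,0],
    [255,-4.4,0,0,0,0,0],
    [255,-4.4,0,0,0,0,0],
    [255,-4.4,0,0,0,0,0]
  ]
}}

```text
t: 5.62
tcp_pos: [0.5729, 0.1335, 0.1952]
ee_rot: [[-0.004, -0.212, 0.977], [-0.001, 0.977, 0.212], [-1.0, -0.0, -0.004]]
force: [-0.2, 0.5, -0.7]
opening: 0.0548
```

```bash
python3 - <<'E'
from h import *
c=vision.camera_info('wrist');o=r.get_obs();p,d=vision.grab_frame('wrist')
cv2.imwrite('pics/w3.png',p)
print(o['tcp_pos'],o['opening'],o['force'],np.round(o['q'],1))
R=np.array(o['ee_rot'])
h=cv2.cvtColor(p,cv2.COLOR_BGR2HSV);m=cv2.inRange(h,(8,120,40),(35,255,255))
k,l,s,ce=cv2.connectedComponentsWithStats(m)
for i in range(1,k):
    if s[i,4]>200:
        ed=cv2.fitEllipse(cv2.convexHull(cv2.findContours((l==i).astype(np.uint8),0,2)[0][0]))
        X=atz(c,ed[0],o['tcp_pos'][2]+.0314)
        print(s[i],ed,X,'tool',R.T@(X-o['tcp_pos']),dep(c,ed[0],d[int(ed[0][1]),int(ed[0][0])]))
E
```

```text
[0.57292697 0.13347114 0.19521816] 0.05475476709934584 [-0.19610987  0.54471689 -0.70121819] [ 11.9  21.3 -35.2 100.7  13.6  62.5 -15.6]
[110 137  36  46 471] ((122.1026382446289, 160.3980255126953), (42.90105438232422, 51.67783737182617), 138.95266723632812) [0.50961095 0.18311876 0.22661816] tool [-0.03120828  0.06194641 -0.0514631 ] [0.43585387 0.12788672 0.04858698]
[  75  152   44   45 1538] ((96.81797790527344, 174.0356903076172), (40.92929458618164, 47.352970123291016), 136.8832550048828) [0.50135044 0.17669437 0.22661816] tool [-0.03117126  0.05742073 -0.06089844] [0.41532195 0.11189294 0.05072953]
[ 229  284  103   84 6788] ((280.28240966796875, 325.67181396484375), (83.82157897949219, 102.72930145263672), 89.65966796875) [0.5737032  0.13114812 0.22661816] tool [-0.03140051 -0.00243843  0.00014427] [0.57368395 0.1312386  0.22673403]
```

View pics/w3.png

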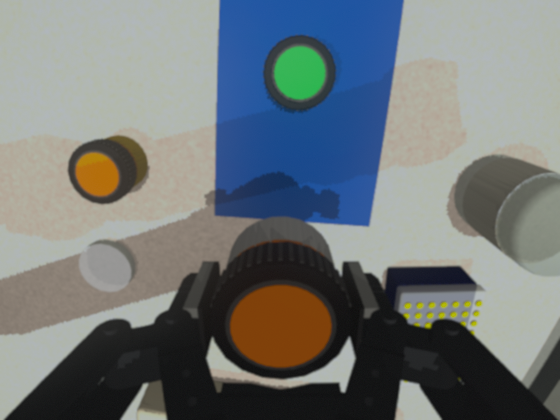

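Held square in the jaws (disc at (280,326)), the rest untouched. The cell axis is about 2.6 mm off the TCP along −y of the tool, and its underside is 18.5 mm below the TCP.

```bash
cat >> h.py <<'E'
PORT=np.array([.5735,-.2367]);E=.0026
def tcpfor(yaw,z,P=None): return np.r_[(PORT if P is None else P)+E*rot(yaw)[:2,1],z]
E
python3 -c "
from h import *
print(row(tcpfor(60,.17),60),tcpfor(60,.17))"
```

```text
[ 0.634 -9.005 -1.994 -7.957 -0.038 -0.017] [ 0.57124833 -0.2354      0.17      ]
```

Call:
{"method": "apply_moves", "body": {
  "targets": [
    [255,0,-0.5,-0.1,-0.4,0,0],
    [255,0,-1.3,-0.3,-1.1,0,0],
    [255,0,-2.1,-0.45,-1.8,0,0],
    [255,0,-2.9,-0.65,-2.5,0,0],
    [255,0,-3.7,-0.8,-3.2,0,0],
    [255,0,-4.5,-1.0,-3.9,0,0],
    [255,0,-5.3,-1.2,-4.6,0,0],
    [255,0,-6.1,-1.35,-5.3,0,0],
    [255,0,-6.9,-1.5,-6,0,0],
    [255,0,-7.7,-1.7,-6.7,0,0],
    [255,0.2,-8.3,-1.85,-7.3,0,0],
    [255,0.4,-8.8,-1.95,-7.8,0,0],
    [255,0.6,-9.0,-2.0,-8,0,0],
    [255,0.6,-9.0,-2.0,-8,0,0],
    [255,0.6,-9.0,-2.0,-8,0,0],
    [255,0.6,-9.0,-2.0,-8,0,0],
    [255,0.6,-9.0,-2.0,-8,0,0]
  ]
}}

```text
t: 7.08
tcp_pos: [0.5733, -0.2322, 0.1736]
ee_rot: [[0.001, -0.87, 0.494], [0.001, 0.494, 0.87], [-1.0, 0.0, 0.001]]
force: [0.0, 0.1, -0.2]
opening: 0.0546
```

```bash
python3 - <<'E'
from h import *
o=r.get_obs();print(o['t'],o['tcp_pos'],o['force'],np.round(o['q'],1));R=np.array(o['ee_rot'])
print(row(tcpfor(60,.145),60))
c=vision.camera_info('wrist');p,d=vision.grab_frame('wrist')
h=cv2.cvtColor(p,cv2.COLOR_BGR2HSV);m=cv2.inRange(h,(8,120,40),(35,255,255))
k,l,s,ce=cv2.connectedComponentsWithStats(m);i=1+s[1:,4].argmax()
ed=cv2.fitEllipse(cv2.convexHull(cv2.findContours((l==i).astype(np.uint8),0,2)[0][0]));X=atz(c,ed[0],o['tcp_pos'][2]+.0314)
print('wrist: cell',ed[0],X)
for n in('top','side'):
    p,d=vision.grab_frame(n);cv2.imwrite(f'pics/{n}2.png',p);cc=vision.camera_info(n)
    h=cv2.cvtColor(p,cv2.COLOR_BGR2HSV);m=cv2.inRange(h,(8,120,60),(35,255,255));q=proj(n,X)[0];m2=np.zeros_like(m);cv2.circle(m2,tuple(int(v) for v in q),18,255,-1);m&=m2
    y,x=np.nonzero(m);print(n,len(x),q,x.mean() if len(x) else 0,y.mean() if len(x) else 0, atz(cc,(x.mean(),y.mean()),X[2]) if len(x) else 0)
b=cv2.imread('pics/side2.png')[75:225,260:410];cv2.imwrite('pics/c2.png',cv2.resize(b,(600,600),interpolation=cv2.INTER_CUBIC))
E
```

```text
7.0833 [ 0.57330678 -0.23223154  0.17357051] [ 0.03527435  0.08022937 -0.20242118] [ 45.6  25.8 -34.5  97.7  16.2  61.6  66.4]
[ 0.714  0.006 -0.095  0.07   0.011 -0.   ]
wrist: cell (280.4420166015625, 325.44561767578125) [ 0.5763303  -0.23277221  0.20497051]
top 27 [434.24059269 214.93995123] 431.14814814814815 220.77777777777777 [ 0.56450656 -0.22620242  0.20497051]
side 64 [334.11001174 108.85809077] 334.765625 108.828125 [ 0.57474592 -0.23375911  0.20497051]
```

View pics/c2.png

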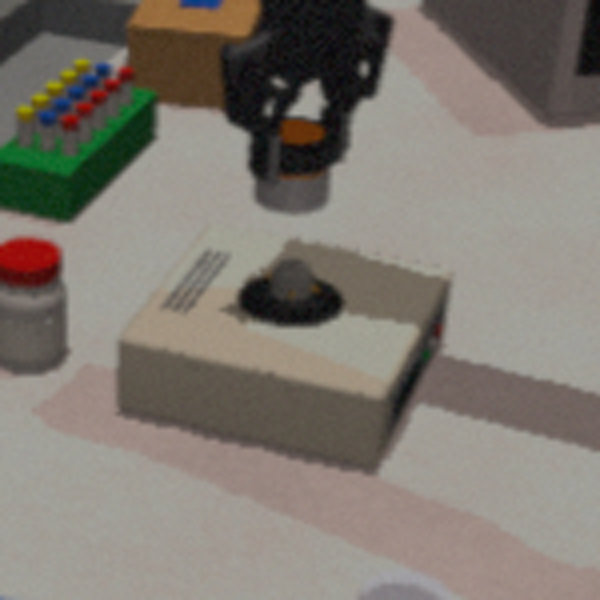

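The cell hangs above the spigot, a few mm off; correcting and lowering to just above it.

Call:
{"method": "apply_moves", "body": {
  "targets": [
    [255,0.3,0,-0.05,0,0,0],
    [255,0.7,0,-0.1,0,0,0],
    [255,1.0,0,-0.1,0,0,0],
    [255,1.1,0,-0.1,0,0,0],
    [255,1.1,0,-0.1,0,0,0],
    [255,1.1,0,-0.1,0,0,0]
  ]
}}

```text
t: 7.73
tcp_pos: [0.5706, -0.2378, 0.1289]
ee_rot: [[-0.001, -0.868, 0.496], [0.001, 0.496, 0.868], [-1.0, 0.001, 0.0]]
force: [-0.2, 0.1, -0.7]
opening: 0.0543
```

```bash
python3 - <<'E'
from h import *
o=r.get_obs();print(o['t'],o['tcp_pos'],o['force'])
print(row(tcpfor(60,.106),60))
E
```

```text
7.7333 [ 0.57056354 -0.2377744   0.12886306] [-0.19944236  0.14660858 -0.65920374]
[ 0.572  0.014  0.06   0.044  0.003 -0.007]
```

Call:
{"method": "apply_moves", "body": {
  "targets": [
    [255,0.1,0,0.05,0,0,0],
    [255,0.25,0,0.05,0,0,0],
    [255,0.4,0,0.05,0,0,0],
    [255,0.5,0,0.05,0,0,0],
    [255,0.5,0,0.05,0,0,0],
    [255,0.5,0,0.05,0,0,0]
  ]
}}

```text
t: 8.23
tcp_pos: [0.5703, -0.2367, 0.1083]
ee_rot: [[-0.003, -0.868, 0.497], [0.0, 0.497, 0.868], [-1.0, 0.002, -0.001]]
force: [-1.1, 0.0, -2.2]
opening: 0.0546
```

Call:
{"method": "apply_moves", "body": {
  "targets": [
    [255,0.05,0,0,0,0,0],
    [255,0.1,0,0,0,0,0],
    [255,0.15,0,0,0,0,0],
    [255,0.15,0,0,0,0,0],
    [255,0.15,0,0,0,0,0]
  ]
}}

```text
t: 8.65
tcp_pos: [0.5708, -0.237, 0.1057]
ee_rot: [[-0.003, -0.868, 0.497], [-0.002, 0.497, 0.868], [-1.0, 0.001, -0.003]]
force: [-8.3, -0.1, 11.8]
opening: 0.0548
```

```bash
python3 - <<'E'
from h import *
o=r.get_obs();print(o['t'],o['tcp_pos'],o['force'],o['wrist_torque'])
print(row(tcpfor(60,.104),60))
E
```

```text
8.65 [ 0.57084105 -0.23701472  0.10569497] [-8.2825799  -0.09722427 11.80599105] [-0.02836013  1.85690758 -0.05259675]
[ 0.042  0.011  0.04   0.035 -0.028 -0.014]
```

Resting on the pins (TCP z 0.1057 = underside ~0.087) with 12 N of push. I ease off the −x side force and sweep the collar.

Call:
{"method": "apply_moves", "body": {
  "targets": [
    [255,0,0.03,-0.02,0,0,0],
    [255,0,0.03,-0.02,0.5,0,0],
    [255,0,0.03,-0.01,1,0,0],
    [255,0,0.03,-0.01,1.5,0,0],
    [255,0,0.03,0,2,0,0],
    [255,0,0.03,0,2.5,0,0],
    [255,0,0.03,0,3,0,0],
    [255,0,0.03,0.01,3.5,0,0],
    [255,0,0.02,0.01,4,0,0],
    [255,0,0.02,0.015,4.5,0,0],
    [255,0,0.02,0.015,5,0,0],
    [255,0,0.02,0.02,5.5,0,0],
    [255,0,0.02,0.02,6,0,0],
    [255,0,0.01,0.025,6.5,0,0],
    [255,0,0.01,0.03,7,0,0],
    [255,0,0.01,0.03,7.5,0,0],
    [255,0,0.01,0.03,8,0,0]
  ]
}}

```text
t: 10.07
tcp_pos: [0.5731, -0.2362, 0.1057]
ee_rot: [[0.002, -0.21, 0.978], [-0.002, 0.978, 0.21], [-1.0, -0.003, 0.002]]
force: [-3.0, -0.5, 7.3]
opening: 0.0548
```

```bash
python3 - <<'E'
from h import *
o=r.get_obs();R=np.array(o['ee_rot']);print(o['t'],o['tcp_pos'],o['force'],o['wrist_torque'],'F tool',R.T@o['force'],'yaw',np.degrees(np.arctan2(R[1,2],R[0,2])),np.round(o['q'],1),R.round(3).tolist())
E
```

```text
10.0667 [ 0.5730723  -0.23615383  0.10566825] [-3.04141991 -0.46179025  7.33374992] [-0.27034112  0.91161679  0.1102999 ] F tool [-7.33980956  0.166463   -3.0572633 ] yaw 12.127033934536218 [ 36.7  28.3 -22.7 100.7  13.3  53.5  20.5] [[0.002, -0.21, 0.978], [-0.002, 0.978, 0.21], [-1.0, -0.003, 0.002]]
```

Call:
{"method": "apply_moves", "body": {
  "targets": [
    [255,0.03,0,-0.01,0.5,0,0],
    [255,0.03,0,-0.01,1,0,0],
    [255,0.03,0,0,1.5,0,0],
    [255,0.03,0,0,2,0,0],
    [255,0.03,0,0,2.5,0,0],
    [255,0.03,0,0.01,3,0,0],
    [255,0.03,0,0.01,3.5,0,0],
    [255,0.03,-0.005,0.015,4,0,0],
    [255,0.03,-0.005,0.02,4.5,0,0],
    [255,0.03,-0.01,0.02,5,0,0],
    [255,0.03,-0.01,0.025,5.5,0,0],
    [255,0.03,-0.01,0.025,6,0,0],
    [255,0.03,-0.015,0.03,6.5,0,0],
    [255,0.03,-0.015,0.035,7,0,0],
    [255,0.03,-0.02,0.035,7.5,0,0],
    [255,0.03,-0.02,0.04,8,0,0]
  ]
}}

```text
t: 11.4
tcp_pos: [0.5757, -0.237, 0.1056]
ee_rot: [[0.004, 0.586, 0.81], [-0.003, 0.81, -0.586], [-1.0, 0.0, 0.005]]
force: [-2.7, -0.7, 10.6]
opening: 0.0549
```

```bash
cat > s.py <<'E'
from h import *
o=r.get_obs();R=np.array(o['ee_rot']);print(o['t'],o['tcp_pos'],o['force'],o['wrist_torque'].round(2),'F tool',R.T@o['force'],'yaw',np.degrees(np.arctan2(R[1,2],R[0,2])),np.round(o['q'],1),o['opening'])
E
python3 s.py
```

```text
11.4 [ 0.57571097 -0.23698037  0.10559809] [-2.70871724 -0.74252033 10.58123799] [-0.17  0.91  0.15] F tool [-10.59081054  -2.18743415  -1.70321666] yaw -35.87125210627576 [ 28.9  27.2 -12.9 100.8   7.5  52.5 -23.1] 0.05492485843226176
```

Call:
{"method": "apply_moves", "body": {
  "targets": [
    [255,0.0,-0.01,-0.01,0.5,0,0],
    [255,0.0,-0.01,-0.005,1,0,0],
    [255,0.0,-0.01,0,1.5,0,0],
    [255,0.0,-0.01,0,2,0,0],
    [255,0.0,-0.01,0.005,2.5,0,0],
    [255,0.0,-0.01,0.01,3,0,0],
    [255,0.0,-0.015,0.01,3.5,0,0],
    [255,0.0,-0.015,0.015,4,0,0],
    [255,0.0,-0.015,0.02,4.5,0,0],
    [255,0.0,-0.02,0.02,5,0,0],
    [255,0.0,-0.02,0.025,5.5,0,0],
    [255,0.0,-0.02,0.025,6,0,0],
    [255,0.0,-0.025,0.03,6.5,0,0],
    [255,0.0,-0.025,0.035,7,0,0],
    [255,0.0,-0.03,0.035,7.5,0,0],
    [255,0.0,-0.03,0.04,8,0,0],
    [255,0.0,-0.035,0.04,8.5,0,0],
    [255,0.0,-0.035,0.04,9,0,0]
  ]
}}

```text
t: 12.9
tcp_pos: [0.577, -0.238, 0.1031]
ee_rot: [[0.006, 1.0, 0.003], [-0.002, 0.003, -1.0], [-1.0, 0.006, 0.002]]
force: [1.3, -2.8, -0.8]
opening: 0.0546
```

```bash
python3 s.py
```

```text
12.9 [ 0.57697445 -0.23800694  0.10312495] [ 1.34750992 -2.78090686 -0.77117804] [-0.35 -0.38  0.02] F tool [0.78490252 1.33472174 2.78323327] yaw -89.8394203726711 [ 20.2  26.9  -1.9 101.1   1.1  51.6 -72. ] 0.05457703376273588
```

It dropped 2.5 mm and the contact force vanished, so the keyways have met the pins. I lower further and watch the force.

Call:
{"method": "apply_moves", "body": {
  "targets": [
    [255,0.04,0,0,0,0,0],
    [255,0.08,0,0,0,0,0],
    [255,0.12,0,0,0,0,0],
    [255,0.16,0,0,0,0,0],
    [255,0.16,0,0,0,0,0],
    [255,0.16,0,0,0,0,0]
  ]
}}

```text
t: 13.4
tcp_pos: [0.5764, -0.2385, 0.0967]
ee_rot: [[0.005, 1.0, 0.005], [-0.002, 0.005, -1.0], [-1.0, 0.005, 0.002]]
force: [4.7, -3.0, 1.3]
opening: 0.0544
```

```bash
python3 s.py
```

```text
13.4 [ 0.57638045 -0.23845489  0.09666371] [ 4.71898841 -3.04190838  1.25062662] [-0.71 -1.02  0.04] F tool [-1.22166786  4.71044538  3.06681547] yaw -89.72308636471585 [ 20.2  27.3  -1.9 101.3   1.1  51.  -71.9] 0.054404594707124686
```

Call:
{"method": "apply_moves", "body": {
  "targets": [
    [255,0.04,0.02,0.01,0,0,0],
    [255,0.08,0.02,0.01,0,0,0],
    [255,0.12,0.02,0.01,0,0,0],
    [255,0.16,0.02,0.01,0,0,0],
    [255,0.2,0.02,0.01,0,0,0],
    [255,0.2,0.02,0.01,0,0,0],
    [255,0.2,0.02,0.01,0,0,0]
  ]
}}

```text
t: 13.98
tcp_pos: [0.5768, -0.2385, 0.0915]
ee_rot: [[0.003, 1.0, 0.005], [-0.001, 0.005, -1.0], [-1.0, 0.003, 0.001]]
force: [-1.5, -0.1, 14.9]
opening: 0.0546
```

```bash
python3 s.py
```

```text
13.9833 [ 0.57682798 -0.23849187  0.09150695] [-1.45398474 -0.13276266 14.86389337] [-0.19  0.21  0.08] F tool [-14.8686474   -1.40376259   0.14070848] yaw -89.73255313535054 [ 20.2  27.8  -1.9 101.3   1.1  50.7 -71.9] 0.0546172537446331
```

Call:
{"method": "apply_moves", "body": {
  "targets": [
    [255,0.03,0,0,0,0,0],
    [255,0.06,0,0,0,0,0],
    [255,0.06,0,0,0,0,0],
    [255,0.06,0,0,0,0,0],
    [255,0.06,0,0,0,0,0],
    [255,0.06,0,0,0,0,0]
  ]
}}

```text
t: 14.48
tcp_pos: [0.577, -0.2385, 0.0914]
ee_rot: [[0.003, 1.0, 0.004], [-0.001, 0.004, -1.0], [-1.0, 0.003, 0.001]]
force: [-5.2, 1.1, 24.6]
opening: 0.0548
```

```bash
python3 s.py; python3 - <<'E'
from h import *
p,_=vision.grab_frame('side');q=cv2.resize(p[75:225,260:410],(400,400),interpolation=cv2.INTER_CUBIC)
o=r.get_obs();c=vision.camera_info('wrist');w,d=vision.grab_frame('wrist')
h=cv2.cvtColor(w,cv2.COLOR_BGR2HSV);m=cv2.inRange(h,(8,120,40),(35,255,255));k,l,s,ce=cv2.connectedComponentsWithStats(m);i=1+s[1:,4].argmax()
e=cv2.fitEllipse(cv2.convexHull(cv2.findContours((l==i).astype(np.uint8),0,2)[0][0]));print(e[0],'disc top',dep(c,e[0],d[int(e[0][1]),int(e[0][0])]))
cv2.imwrite('pics/fin.png',np.hstack([q,cv2.resize(w,(400,300)).copy()[:300].repeat(1,0) if 0 else cv2.copyMakeBorder(cv2.resize(w,(400,300)),50,50,0,0,0)]))
E
```

```text
14.4833 [ 0.57699986 -0.23851886  0.09138236] [-5.21575572  1.05230462 24.55390386] [0.15 1.09 0.09] F tool [-24.57272154  -5.1261512   -1.05336496] yaw -89.74596584245903 [ 20.2  27.8  -1.9 101.3   1.1  50.7 -71.9] 0.05479477497031257
(280.4878845214844, 326.0296325683594) disc top [ 0.57354432 -0.23735673  0.12342305]
```

View pics/fin.png

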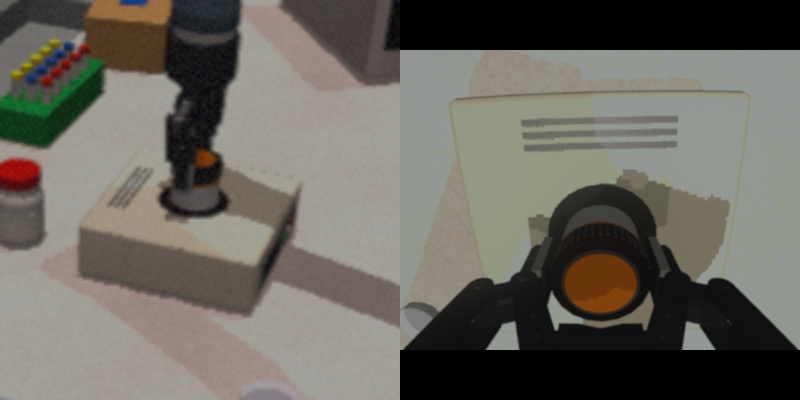

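Side and wrist views show the cell seated upright on the ring and still gripped. The last extra push raised the force from 15 to 25 N while z moved only 0.1 mm, so it is at the hard stop. Its top is at 0.1234 m, against 0.123 m expected when home.

```bash
python3 -c "
from plant import ticket
print(ticket.close_job())"
```

```text
the job is handed in; nothing more can be done
None
```

The amber cell is fitted on the photometer, keyed over the pins and pressed fully home. I handed the job in at about 14.6 s with the cell still gripped and pushed down.

**What I did:** I took the silver-skirted amber cell from the tray and left the yellow-skirted look-alike alone. I rested the cell on the pins and turned it about 150° under light push until it dropped. Then I pressed it through the sprung seat.

**Last checks:**
- **Home:** TCP z was 0.0914 m. The last extra push raised the force from 15 to 25 N while it moved only 0.1 mm, so it is at the hard stop. The window top measured 0.1234 m against 0.123 m expected.
- **Centring:** the cell axis measured (0.5735, −0.2374), within 1 mm of my port estimate of (0.5735, −0.2367).
- **Grip:** set to 50 N, with the opening steady at 0.055 m. The tool is vertical to within 0.3°.

**Disagreements:**
- The cameras differed by about 2 mm on the port and cell positions.
- After gripping, the cell's offset from the finger centre line came out as 2.4 mm from the wrist view, against about 4 mm from the arm position. I used 2.6 mm.
- About 5 N of side force remained at the end.

I saw no sign that any bystander had moved, but I did not measure them again at the end.

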